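# Move a battery pack from the charger to the label printer

## Robot

A 7-joint arm with a two-finger parallel gripper is mounted at the origin on a cart in front of the work surface, level with it; the furniture and walls round the work are solid. World frame = base frame: x ahead of the robot, y to its left, z up, the work surface at z = 0. Lengths are in m, angles in rad, forces in N, time in s.
With the tool pointing down it reaches from about 0.425 to 0.8 m from the base axis. Payload 8.3 kg.
Tool frame: the origin (TCP) lies at the very end of the fingers, on their centre line; the grasp point (between the pads) lies 19 mm behind it (bot.tcp_to_grasp is the distance from the TCP to the grasp point, in m); z points along the fingers, y is the line along which they close (so a half turn about z gives the same grasp; the last joint's range is limited). The gripper opens to 85 mm and grips with 20 to 120 N. Pads are 22 mm wide; open, the fingers measure 114 mm over their backs; the gripper's body (76 mm by 85 mm) begins 54 mm behind the grasp point. The pads swing forward as they close: fully open they stand 13 mm farther back than shut.
Start: joints at [1.283, 0.383, 0.016, 1.37, -0.006, 1.388, -0.046], TCP at [0.139, -0.609, 0.231] pointing down, gripper open.
Joint ranges: [-2.95, 2.95], [-0.25, 2.06], [-1.52, 1.56], [0.18, 2.33], [-1.44, 4.58], [0.02, 2.06], [-3.01, 3.01]. Speed limits (rad/s): [2.39, 2.39, 3.01, 3.01, 3.14, 3.14, 3.14].

## Interface

Orientations are given as [roll, pitch, yaw] about the fixed x, y, z axes, in that order (R = Rz(yaw) Ry(pitch) Rx(roll)).
In Python, from station import bot, cams gives the robot as it stands.
- The arm moves only by the tool apply_moves, never from a script. Its argument "series" is a list of rows, each a list of 2 entries, a list of its own where there are three numbers: the shift along the world's x, y, z each as a share of 10 cm, from -1 to 1, then the turn, a rotation vector about the world's x, y, z each as a share of 180 degrees, from -1 to 1. A call has 1 to 8 rows; each row is the pose to reach, as a shift and turn from the pose commanded when the call began, turning the shorter way round; what a row does not reach only later rows make up. A row lasts 1/12 s, in which the tool goes at most 41.7 mm and 7.16 degrees, less where a joint would pass 70% of its speed; a pose out of reach is approached as far as the arm can. A call with a number of a shift or a turn outside -1 to 1 is refused whole. A call with a gripper value outside its range is refused whole. "jaw" is the closure, from 0 (fully open) to 1 (shut), set as the call begins (left out, the last holds). The fingers move at their own pace and stop on an object; "squeeze" is the grip in N (left out, the last holds). Time passes only in rows, so rows that repeat a pose let the fingers close. It gives the time, the measured TCP pose, the force, the opening and the grip force at its end, in the units of the state.
- bot.read_state(): the state, without advancing time (a new reading comes with each control period).
- cams.get_image(name): name is "scene" or "side" or "wrist"; returns a dict with "img" (384x512x3 uint8, red, green, blue), "vfov" (degrees; the focal length in pixels is half the picture's height over the tangent of half this angle, whatever the lens; pixels are square), "cx", "cy" (the principal point, pixels), "world_from_camera" (4x4, takes a point from camera to world coordinates). Camera axes: x right, y down, z forward; pixel columns grow to the right and rows downward; lengths in m; the calibration is good to about 2 mm. The wrist camera is an equidistant fisheye: a pixel r from the principal point sees the ray r / f radians off the axis. A picture is of the moment at which its call begins. There is no depth.
- bot.close_job(): hands the job in; it is judged then, once.
Trained networks look in the newest picture that a camera, given by its name, has taken for a name from the list of things; names that differ only in an ending like _2 or _b are one class to them, and where a whole thing is asked for, a point or a joint stands for the part that bears it (a point fixed in the world has none). Each returns a list of dicts, best first, with "p" (0 to 1); they miss things now and then, are a little off and sometimes report something else, mostly with a low value. They report only what shows in the picture. A call takes as long as a camera call.
- cams.regions_of(query, camera): "mask" (384x512 bool, what is visible of it) and "bbox" ([centre column, centre row, width, height] in pixels, round what is visible of it).
- cams.place_of(query, camera): "centre" ([column, row] in pixels: a listed point, or the origin of a listed thing).
The state is a dict: "time": time; "joint_positions": joint angles; "joint_velocities": joint speeds; "effort": joint torques, N m; "position": TCP position; "tcp_rot": TCP orientation; "contact_force": force on the tool from outside, world axes, zero at the start; "wrist_torque": the same for the moment, N m; "width": opening from 0.0 (shut) to 1.0 (fully open); "finger_force": force on a finger pad.
Only numpy, scipy, OpenCV 4.12 (cv2) and the standard library are available. Lean on these libraries where they do the work, as an engineer would, in place of code of your own. Each camera call takes 0.05 s, during which the arm holds its last target. There are 200 camera calls.

## Task

Move the charged blue battery pack from the black charger to the white label printer: press the charger's orange release key so that the pack springs loose, draw it off along the rail, and slide it onto the printer's rail until the catch clicks and holds it there by itself. Stop pushing at the click, so that the red rubber bumper at the end of the printer's rail is not crushed; do not slam or wrench the pack, press the key gently, and leave the other things on the counter where they are.

Things in the scene. Friction and masses are not known exactly. Their poses are not given: they have to be found in the camera images.
- pack: Blue battery pack, 60 long (x) x 40 wide (y) x 50 high mm, 0.2 kg; origin: centre of its underside; x points to the end that goes onto a rail first (brass contacts). Its lowest 6 mm is a grey foot 40 mm wide that runs under the rail's lips; above, the flat-sided body to grip is 30 mm wide. Four small green bars on top. Starts latched on the charger.
- charger: Black charger, fixed. Origin: on the counter under the centre of the latched pack; x along its rail in the sliding-in direction (away from the robot, within 20 degrees), y to its left, z up. Rail within x -110 to +45 mm, y -33 to +33 mm; key block on the +y side to y = 72 mm; black block behind the rail from x = +41 to +87 mm, 84 mm wide, 40 mm high.
- charger_home (a point): Centre of the latched pack's underside, on the channel floor 14 mm above the counter; axes as the charger's. Walls leave 1.8 mm each side of the foot. Steel lips over the foot from x = -23 to +32 mm (top 11.5 mm above this floor: keep gripping fingertips higher). The pack can be lifted only when its centre is beyond x = -53 mm; draw it to about -58 first.
- charger_key (a point): Centre of the top of the charger's orange release key, 22 x 22 mm, 20 mm above the counter (x = -10, y = +56 mm on the charger). Pressed straight down 5 mm (about 5 to 7 N; firm stop at 5.5 mm) it lowers the catch, and the ejector pushes the pack 12 mm out along -x (it may coast on, to about 40 mm).
- charger_catch (a joint): Charger's release key and catch: 0 m up, 0.0055 m fully pressed. A pack lying over the catch also holds it down 3 to 4 mm.
- charger_ejector (a joint): Compression of the charger's spring ejector: about 0.012 m with the pack latched, 0 m when the pack has sprung out.
- printer: White label printer, fixed. Origin and axes as the charger's: on the counter under the nominal centre of a latched pack, x in the sliding-in direction. Same rail, catch, key and ejector, same sizes and heights. BUT its rail unit is clamped in a lengthwise slot and may stand up to 12 mm nearer or farther in x than nominal, unseen in this pose. White housing from x = +58 to +134 mm, 110 wide, 61 high.
- printer_mouth (a point): On the printer's channel floor (14 mm up) 72 mm before the nominal latched place, axes as the printer's. A pack set down with its underside centre here lies just before the lips. The entrance is flared 6 mm sideways, the lips raised 3 mm at their front ends. Then it slides 72 mm (+-12) in: a few N over the catch, the last 12 mm against 2 to 6 N of spring plus friction; click; 2 mm on is the bumper.
- printer_catch (a joint): Printer's key and catch: 0 m up (free, or clicked into the gap of the pack's foot), 3 to 5 mm while the foot slides over it, 0.0055 m fully pressed.
- printer_ejector (a joint): Compression of the printer's spring ejector, measured on its rail unit: 0 m free, about 0.012 m with the pack latched, 0.014 m where the pack meets the bumper.
- printer_bumper (a joint): Compression of the two red rubber pads at the far end of the printer's rail: 0 m free; about 3 N per mm. A pack pushed more than 2 mm past the click touches them; they must not be crushed (1.5 mm, 4 to 5 N beyond the push at the click, is too much).
- cocoa_tin: Green tin with a gold lid, 60 mm across, 64 mm high; bystander, loose.
- timer: White square minute timer with black dial, 56 x 56 x 27 mm; bystander, loose.
- ribbon_spool: Spool of gold ribbon, 62 mm across, 24 mm high; bystander, loose.
- mini_box: Small white gift box with gold ribbon, 55 x 55 x 43 mm; bystander, loose.
- praline_10: Heart-shaped praline with white top, 24 x 26 x 14 mm; bystander, loose.

How it is judged:
On the way, in this order (a step that is already met when the one before it is completed fails the run):
1. The charger's release key is pressed and the pack has sprung back along the rail (value of joint charger_catch above 0.003 m and value of joint charger_ejector below 0.004 m), for 0.1 s.
2. The pack is off the charger (distance between pack and charger above 0.12 m), for 0.1 s.
3. The pack is home on the printer's rail and the catch has clicked up behind it (value of joint printer_ejector above 0.0105 m and value of joint printer_catch below 0.0012 m and horizontal distance between pack and printer below 0.017 m), for 0.1 s.
At the end, for the whole second after the job is handed in: The pack stands upright on the printer's rail, within 17 mm of the printer's origin and 4 mm of its centre line, turned less than 0.08 rad from it, holding the printer's ejector compressed by more than 10.5 mm, with the printer's catch up (less than 1.2 mm from its free place), at rest and released (all of step 3 and y of pack in the frame of printer between -0.004 and 0.004 m and angle between the x axis of pack and the x axis of printer, either way round below 0.08 rad and angle between pack's own z axis and vertical below 0.08 rad and linear speed of pack below 0.01 m/s); the robot touches nothing.
It fails at once if The pack is wrenched or slammed on the charger with more than 80 N (contact force between pack and charger above 80 N).
It fails at once if The pack is wrenched or slammed on the printer with more than 80 N (contact force between pack and printer above 80 N).
It fails at once if The printer's rubber bumper is crushed by more than 1.5 mm (value of joint printer_bumper above 0.0015 m).
It fails at once if The robot presses on the charger, its key or the printer with more than 35 N (contact force between any of the fingers, the arm and charger above 35 N or contact force between any of the fingers, the arm and printer above 35 N).
It fails at once if A bystander is moved by more than 20 mm (distance of any of cocoa_tin, timer, ribbon_spool, mini_box, praline_10 from where it was at the start of the episode above 0.02 m).
It also fails if it takes over 69 s, if anything falls off the work surface, if the arm or the gripper's body presses on something with over 40 N, if the wrist force passes 120 N, or if a joint passes its speed limit or range.

## Working session

There is one attempt and no reset: what is moved stays moved. The work goes in short steps, Python scripts to look and compute and a tool call to move; the robot and the scene stay as the last step left them, time stands still between calls to the robot, and variables do not carry over. Pictures are saved under pics/ and viewed, at most 10 in all, crops included, and the job is handed in when it is done.

Besides the shell and the picture viewer there is one more tool, called after "Emit:" as name(argument=value, ...), one argument or row to a line, values as JSON. apply_moves: Moves the arm, as the interface text tells. Shift numbers are shares of 10 cm and turn numbers shares of 180 degrees, none past 1 either way. Its arguments: {"type":"object","properties":{"series":{"type":"array","items":{"type":"array"}},"jaw":{"type":"number"},"squeeze":{"type":"number"}},"required":["series"]}

```bash
ls; mkdir -p pics; cat > h.py <<'E'
import numpy as np, cv2
from station import bot, cams
def ray(im,px):
    H=im["img"].shape[0]; f=H/2/np.tan(np.radians(im["vfov"]/2)); T=np.array(im["world_from_camera"])
    u=np.array([px[0]-im["cx"],px[1]-im["cy"]])
    if im.get("fish"):
        r=np.hypot(*u); th=r/f; d=np.array([*(u/max(r,1e-9)*np.sin(th)),np.cos(th)])
    else: d=np.array([u[0]/f,u[1]/f,1])
    return T[:3,3],T[:3,:3]@d
def at_z(im,px,z):
    o,d=ray(im,px); return o+d*(z-o[2])/d[2]
def proj(im,P):
    H=im["img"].shape[0]; f=H/2/np.tan(np.radians(im["vfov"]/2)); T=np.array(im["world_from_camera"])
    c=T[:3,:3].T@(np.array(P)-T[:3,3])
    if im.get("fish"):
        r=np.hypot(c[0],c[1]); th=np.arctan2(r,c[2]); return np.array([im["cx"],im["cy"]])+c[:2]/max(r,1e-9)*th*f
    return np.array([im["cx"],im["cy"]])+f*c[:2]/c[2]
def get(n):
    im=cams.get_image(n); im["fish"]=(n=="wrist"); return im
def save(im,name,s=1):
    cv2.imwrite("pics/"+name,cv2.resize(im["img"][:,:,::-1],None,fx=s,fy=s))
E
python3 - <<'E'
from h import *
np.set_printoptions(precision=4,suppress=True)
print(bot.read_state())
Z=dict(pack=.014,charger=0,charger_home=.014,charger_key=.02,printer=0,printer_mouth=.014)
I=[]
for n in("scene","side"):
    im=get(n); I.append(im["img"]); print(n,im["vfov"],np.array(im["world_from_camera"])[:3,3])
    save(im,n+"0.png",1.5)
    for q,z in Z.items():
        r=cams.place_of(q,n)
        for a in r[:2]: print(q,round(a["p"],2),np.array(a["centre"]),at_z(im,a["centre"],z))
E
```

```text
pics
{'time': 0.0, 'joint_positions': array([ 1.2831,  0.3842,  0.0164,  1.3712, -0.0063,  1.3882, -0.0465]), 'joint_velocities': array([-0.0006,  0.0011,  0.0003, -0.0005,  0.0013,  0.0004, -0.0015]), 'effort': array([  0.0003, -62.7589,   0.8448, -37.1823,   0.0168,   0.0142,
         0.    ]), 'position': array([ 0.1393, -0.6088,  0.2303]), 'tcp_rot': array([-3.1396,  0.    ,  0.2249]), 'contact_force': array([-0.0751,  0.5681,  0.0561]), 'wrist_torque': array([ 0.0222, -0.0268, -0.0647]), 'finger_force': 0.0, 'width': 1.0029389902131738}
scene 45.04927410413903 [-0.0787  0.7665  1.2558]
pack 0.58 [201.9 258.7] [0.5326 0.2621 0.014 ]
charger 0.67 [201.8 266.7] [0.5194 0.2778 0.    ]
charger_home 0.61 [200.7 259.8] [0.5326 0.2674 0.014 ]
charger_key 0.82 [193.3 274.2] [0.5113 0.3212 0.02  ]
printer 0.86 [280.  199.8] [ 0.4981 -0.0949  0.    ]
printer_mouth 0.8 [293. 209.] [ 0.4328 -0.0818  0.014 ]
side 53.601425193671076 [0.8703 0.4345 0.9546]
pack 0.88 [329.1 279.4] [0.5315 0.265  0.014 ]
charger 0.81 [329.4 280.7] [0.5281 0.2655 0.    ]
charger 0.47 [330.8 279.2] [0.5225 0.2645 0.    ]
charger_home 0.76 [330.4 278.3] [0.5269 0.2646 0.014 ]
charger_key 0.87 [350.9 289.5] [0.5062 0.3168 0.02  ]
charger_key 0.73 [258.3 181.7] [ 0.5091 -0.0811  0.02  ]
printer 0.89 [256.2 184.4] [ 0.5122 -0.0877  0.    ]
printer_mouth 0.94 [277.5 167.6] [ 0.429  -0.0932  0.014 ]
printer_mouth 0.45 [328.7 280.6] [0.5344 0.2668 0.014 ]
```

View pics/scene0.png

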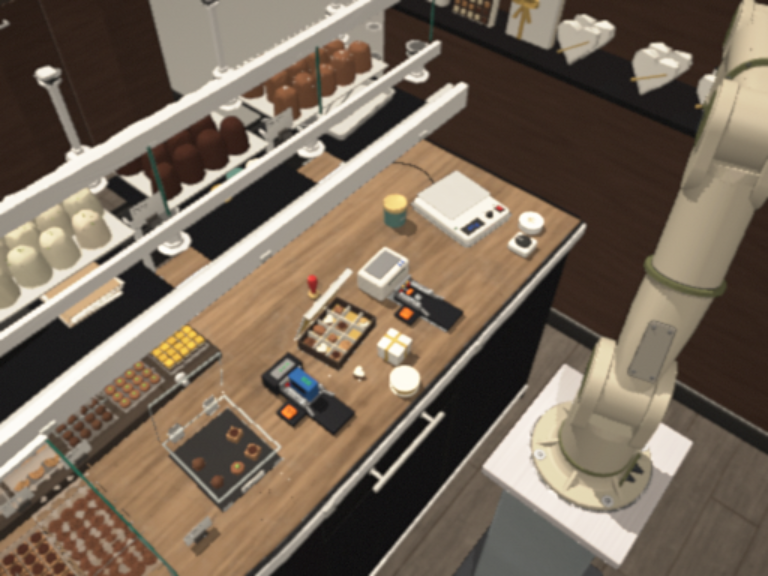

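View pics/side0.png

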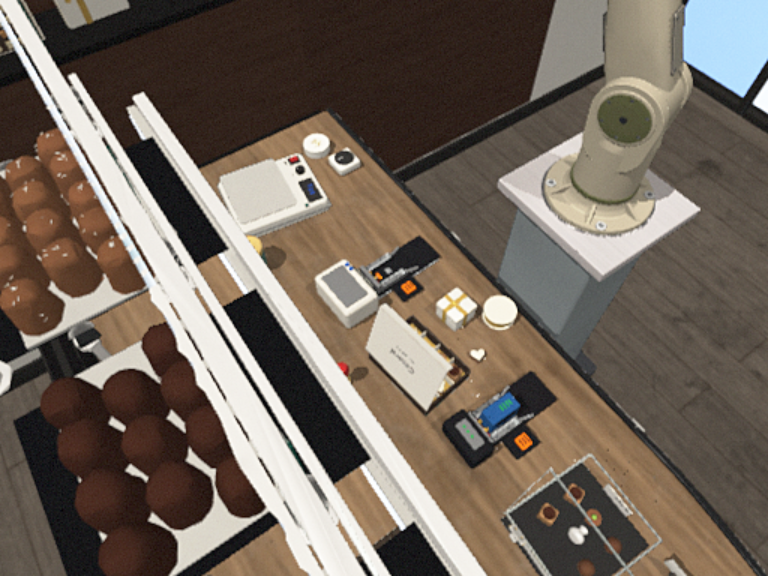

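The scene picture shows the charger with the pack around (300,385), the printer around (410,290), and the gift box, spool and praline between them near the front edge. Both views agree on positions: charger about (0.53, 0.265) with yaw about 11.5°, printer about (0.505, -0.09). I'll move the wrist camera over the printer next.

Emit:
apply_moves(
  series=[
    [[0.3,0.2,0.2],[0,0,0]],
    [[0.65,0.45,0.4],[0,0,0]],
    [[1,0.7,0.6],[0,0,0]],
  ],
)

```text
time: 0.95
position: [0.2311, -0.5447, 0.2869]
tcp_rot: [-3.141, 0.0, 0.223]
contact_force: [1.2, -1.2, 0.4]
width: 0.999
finger_force: 0.0
```

Emit:
apply_moves(
  series=[
    [[0.35,0.3,0],[0,0,0]],
    [[0.7,0.6,0],[0,0,0]],
    [[1,0.9,0],[0,0,0]],
  ],
)

```text
time: 1.2
position: [0.3255, -0.4608, 0.287]
tcp_rot: [3.14, -0.001, 0.225]
contact_force: [1.9, -1.1, -0.1]
width: 1.001
finger_force: 0.0
```

Emit:
apply_moves(
  series=[
    [[0.2,0.35,0],[0,0,0]],
    [[0.4,0.7,0],[0,0,0]],
    [[0.6,1,0],[0,0,0]],
  ],
)

```text
time: 1.45
position: [0.3851, -0.3595, 0.2867]
tcp_rot: [3.141, -0.0, 0.226]
contact_force: [1.1, 0.6, 0.0]
width: 0.998
finger_force: 0.0
```

Emit:
apply_moves(
  series=[
    [[0.1,0.35,0],[0,0,0]],
    [[0.2,0.7,0],[0,0,0]],
    [[0.3,1,0],[0,0,0]],
  ],
)

```text
time: 1.7
position: [0.4146, -0.2594, 0.2867]
tcp_rot: [3.141, -0.0, 0.226]
contact_force: [0.5, 0.2, 0.6]
width: 1.001
finger_force: 0.0
```

Emit:
apply_moves(
  series=[
    [[0,0.35,0],[0,0,0]],
    [[0.05,0.7,0],[0,0,0]],
    [[0.1,1,0],[0,0,0]],
    [[0.1,1,0],[0,0,0]],
  ],
)

```text
time: 2.03
position: [0.4255, -0.1551, 0.2872]
tcp_rot: [-3.141, -0.002, 0.234]
contact_force: [-0.0, 1.1, 0.0]
width: 1.0
finger_force: 0.0
```

Emit:
apply_moves(
  series=[
    [[0,0.3,0],[0,0,0]],
    [[0,0.6,0],[0,0,0]],
    [[0,0.6,0],[0,0,0]],
    [[0,0.6,0],[0,0,0]],
  ],
)

```text
time: 2.37
position: [0.4242, -0.1006, 0.2869]
tcp_rot: [3.141, -0.001, 0.228]
contact_force: [0.5, -0.2, 0.8]
width: 1.001
finger_force: 0.0
```

```bash
python3 - <<'E'
from h import *
np.set_printoptions(precision=4,suppress=True)
im=get("wrist"); save(im,"w1.png",1.5); np.save("w1.npy",im,allow_pickle=True)
print(im["vfov"],np.array(im["world_from_camera"]))
for q,z in dict(printer=0,printer_mouth=.014,printer_catch=.02,charger_key=.02).items():
    for a in cams.place_of(q,"wrist")[:2]: print(q,round(a["p"],2),np.array(a["centre"]),at_z(im,a["centre"],z))
E
```

```text
65.70646984690485 [[ 0.2268 -0.9269 -0.299   0.5   ]
 [-0.9739 -0.2161 -0.0689 -0.0831]
 [-0.0007  0.3069 -0.9518  0.4294]
 [ 0.      0.      0.      1.    ]]
printer 0.58 [261.2  93.5] [ 0.5058 -0.0899  0.    ]
printer_mouth 0.8 [249.9 143.4] [ 0.4336 -0.0903  0.014 ]Traceback (most recent call last):
  File "<stdin>", line 6, in <module>
ValueError: it knows: charger, charger_home, charger_key, cocoa_tin, mini_box, pack, praline, printer, printer_mouth, ribbon_spool, timer
```

View pics/w1.png

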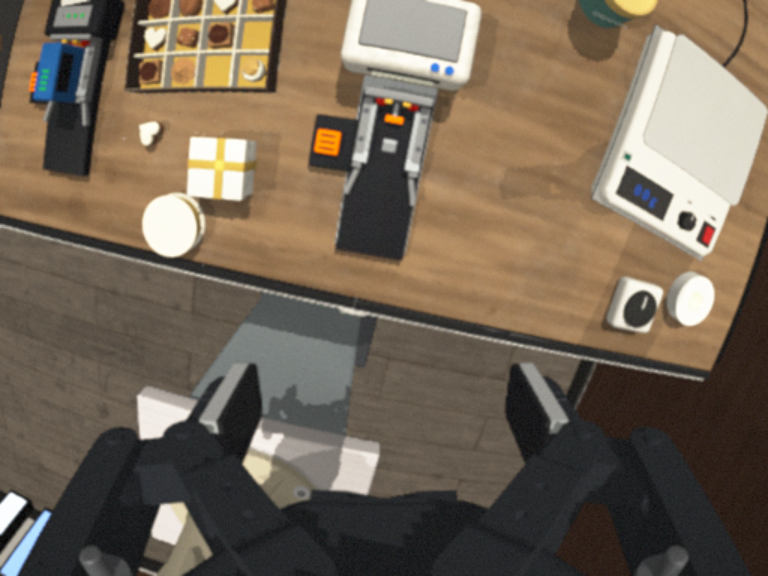

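The wrist view shows the printer rail clearly: key at (327,143), catch at (390,145), orange ejector at (395,118), deck front corners at (337,248) and (402,259). I'll zoom in for the axis.

```bash
python3 - <<'E'
from h import *
np.set_printoptions(precision=4,suppress=True)
im=np.load("w1.npy",allow_pickle=True).item()
for p in[(337,248),(402,259)]: print(at_z(im,np.array(p)/1.5,.014),at_z(im,np.array(p)/1.5,.0))
print('key',at_z(im,np.array((327,143))/1.5,.02))
c=im["img"][0:180,195:325]
# rectified top view at z=.02: 0.5mm per px, x up, y left; region x .38...66, y -.2...03
xs=np.arange(.66,.38,-.0005); ys=np.arange(.0,-.18,-.0005)
m=np.array([[proj(im,(x,y,.02)) for y in ys] for x in xs],np.float32)
o=cv2.remap(im["img"],m[...,0],m[...,1],cv2.INTER_CUBIC)
for k in range(0,len(xs),40): cv2.putText(o,"%.2f"%xs[k],(0,k+4),0,.3,(255,0,0))
for k in range(0,len(ys),40): cv2.putText(o,"%.2f"%ys[k],(k,8),0,.3,(255,0,0))
cv2.imwrite("pics/p1.png",cv2.resize(o[:,:,::-1],None,fx=1.07,fy=1.07))
E
```

```text
[ 0.3944 -0.062   0.014 ] [ 0.3908 -0.0613  0.    ]
[ 0.3978 -0.1253  0.014 ] [ 0.3944 -0.1267  0.    ]
key [ 0.4903 -0.0328  0.02  ]
```

View pics/p1.png

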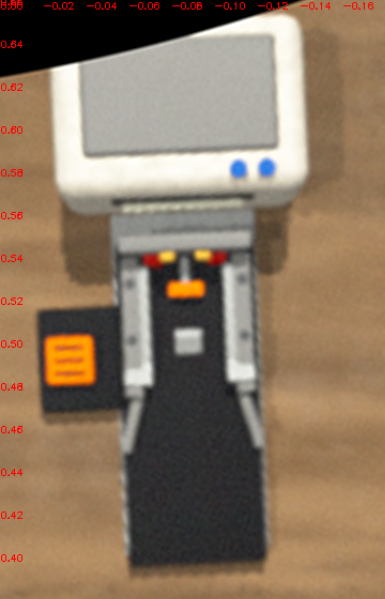

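The rectified crop shows the printer rail at yaw about +2.6°, with the key centre at px (70,360), i.e. (0.492, -0.033), the catch at (188,341), and the rail unit near (0.505, -0.0885). Next is a look at the charger.

Emit:
apply_moves(
  series=[
    [[0,0.35,0],[0,0,0]],
    [[0,0.7,0],[0,0,0]],
    [[0,1,0],[0,0,0]],
  ],
  jaw=1,
)

```text
time: 2.77
position: [0.4239, -0.0016, 0.2864]
tcp_rot: [-3.141, -0.0, 0.222]
contact_force: [0.3, 0.5, 0.3]
width: 0.604
finger_force: 0.0
```

Emit:
apply_moves(
  series=[
    [[0,0.35,0],[0,0,0]],
    [[0.0,0.7,0],[0,0,0]],
    [[0.0,1,0],[0,0,0]],
  ],
)

```text
time: 3.02
position: [0.424, 0.0991, 0.2866]
tcp_rot: [-3.141, -0.001, 0.224]
contact_force: [0.2, 0.1, -0.1]
width: 0.14
finger_force: 0.0
```

Emit:
apply_moves(
  series=[
    [[0.1,0.35,0],[0,0,0]],
    [[0.15,0.7,0],[0,0,0]],
    [[0.2,1,0],[0,0,0]],
  ],
)

```text
time: 3.27
position: [0.4447, 0.199, 0.2865]
tcp_rot: [-3.141, -0.001, 0.223]
contact_force: [-0.3, -0.6, 0.6]
width: 0.0
finger_force: 0.0
```

Emit:
apply_moves(
  series=[
    [[0,0.3,0],[0,0,0]],
    [[0,0.6,-0.2],[0,0,0]],
    [[0,0.6,-0.4],[0,0,0]],
    [[0,0.6,-0.4],[0,0,0]],
    [[0,0.6,-0.4],[0,0,0]],
  ],
)

```text
time: 3.68
position: [0.4442, 0.2563, 0.2455]
tcp_rot: [3.141, 0.003, 0.223]
contact_force: [0.4, 0.1, 1.1]
width: 0.0
finger_force: 0.0
```

```bash
python3 - <<'E'
from h import *
np.set_printoptions(precision=4,suppress=True)
im=get("wrist"); np.save("w2.npy",im,allow_pickle=True)
for q,z in dict(charger=0,charger_home=.014,charger_key=.02,pack=.014).items():
    for a in cams.place_of(q,"wrist")[:2]: print(q,round(a["p"],2),np.array(a["centre"]),at_z(im,a["centre"],z))
print(bot.read_state()["position"],bot.read_state()["tcp_rot"])
xs=np.arange(.64,.36,-.0005); ys=np.arange(.37,.2,-.0005)
def rect(z):
    m=np.array([[proj(im,(x,y,z)) for y in ys] for x in xs],np.float32)
    o=cv2.remap(im["img"],m[...,0],m[...,1],cv2.INTER_CUBIC)
    for k in range(0,len(xs),40): cv2.putText(o,"%.2f"%xs[k],(0,k+4),0,.3,(255,0,0))
    for k in range(0,len(ys),40): cv2.putText(o,"%.2f"%ys[k],(k,8),0,.3,(255,0,0))
    return o
o=np.hstack([rect(.02),rect(.064)])
cv2.imwrite("pics/c1.png",cv2.resize(o[:,:,::-1],None,fx=1.07,fy=1.07))
E
```

```text
charger 0.67 [262.3  96.5] [0.521  0.2649 0.    ]
charger_home 0.68 [260.1  89.8] [0.5286 0.2698 0.014 ]
charger_key 0.78 [217.3  90.9] [0.5161 0.3206 0.02  ]
pack 0.84 [260.6  92.1] [0.5259 0.2685 0.014 ]
[0.4449 0.2571 0.2476] [ 3.1415 -0.002   0.2226]
```

View pics/c1.png

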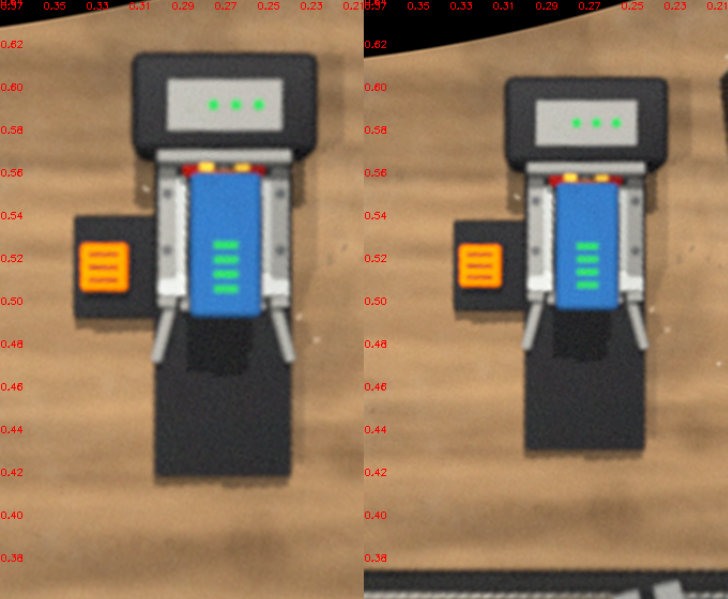

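The crop shows the charger at yaw about 0: pack centre (0.5255, 0.266), key at px (104,267), i.e. (0.515, 0.321). I'll turn the tool to yaw 0 and go above the key.

Emit:
apply_moves(
  series=[
    [[0.3,0.3,-0.3],[0,0,-0.035]],
    [[0.7,0.64,-0.6],[0,0,-0.071]],
    [[0.7,0.64,-0.95],[0,0,-0.071]],
    [[0.7,0.64,-0.95],[0,0,-0.071]],
  ],
)

```text
time: 4.27
position: [0.5147, 0.3217, 0.1469]
tcp_rot: [3.14, 0.003, 0.0]
contact_force: [-0.8, -1.1, -1.1]
width: -0.0
finger_force: 0.0
```

Emit:
apply_moves(
  series=[
    [[0,0,-0.3],[0,0,0]],
    [[0,0,-0.6],[0,0,0]],
    [[0,0,-0.85],[0,0,0]],
    [[0,0,-1],[0,0,0]],
    [[0,0,-1],[0,0,0]],
    [[0,0,-1],[0,0,0]],
    [[0,0,-1],[0,0,0]],
  ],
)

```text
time: 4.85
position: [0.515, 0.3223, 0.0535]
tcp_rot: [-3.14, -0.002, 0.001]
contact_force: [0.2, 0.7, 1.4]
width: 0.0
finger_force: 0.0
```

```bash
python3 - <<'E'
from h import *
np.set_printoptions(precision=4,suppress=True)
s=bot.read_state();print(s["position"],s["tcp_rot"],s["contact_force"])
im=get("wrist"); save(im,"w3.png",1.5)
E
```

```text
[0.515  0.3223 0.0535] [-3.1403 -0.0023  0.0013] [0.2154 0.6993 1.3503]
```

View pics/w3.png

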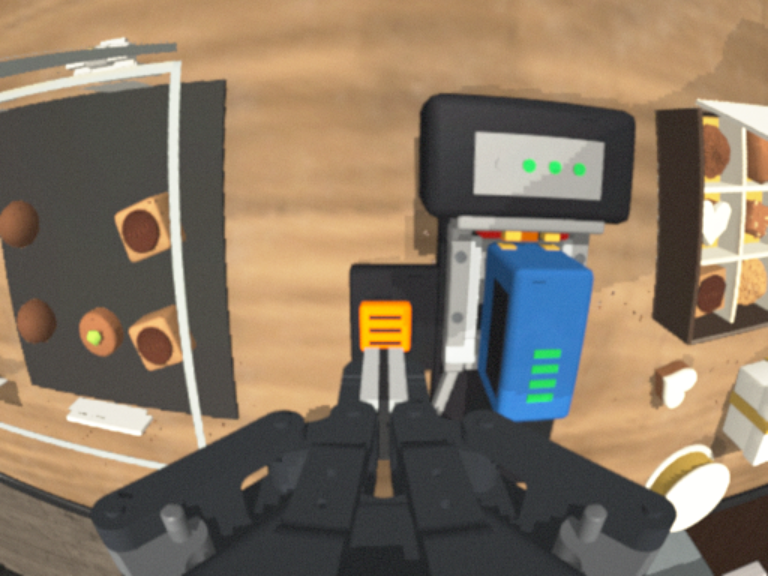

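The fingers are lined up with the key at (385,325) and the pack is clear of them. Lowering to press.

Emit:
apply_moves(
  series=[
    [[0,0,-0.15],[0,0,0]],
    [[0,0,-0.29],[0,0,0]],
    [[0,0,-0.29],[0,0,0]],
    [[0,0,-0.29],[0,0,0]],
  ],
)

```text
time: 5.23
position: [0.5136, 0.3216, 0.0222]
tcp_rot: [3.141, 0.001, 0.002]
contact_force: [0.6, -0.4, 0.4]
width: -0.001
finger_force: 0.0
```

Emit:
apply_moves(
  series=[
    [[0,0,-0.02],[0,0,0]],
    [[0,0,-0.035],[0,0,0]],
    [[0,0,-0.05],[0,0,0]],
    [[0,0,-0.05],[0,0,0]],
  ],
)

```text
time: 5.57
position: [0.5144, 0.3224, 0.018]
tcp_rot: [-3.141, -0.001, 0.002]
contact_force: [-0.5, 0.3, 3.0]
width: -0.004
finger_force: 1.4
```

Emit:
apply_moves(
  series=[
    [[0,0,-0.01],[0,0,0]],
    [[0,0,-0.02],[0,0,0]],
    [[0,0,-0.025],[0,0,0]],
    [[0,0,-0.025],[0,0,0]],
  ],
)

```text
time: 5.9
position: [0.5144, 0.3224, 0.0152]
tcp_rot: [-3.141, -0.001, 0.002]
contact_force: [1.7, 1.7, 4.2]
width: 0.002
finger_force: 2.1
```

Emit:
apply_moves(
  series=[
    [[0,0,-0.008],[0,0,0]],
    [[0,0,-0.008],[0,0,0]],
    [[0,0,-0.008],[0,0,0]],
    [[0,0,-0.008],[0,0,0]],
  ],
)

```text
time: 6.23
position: [0.5144, 0.3224, 0.0145]
tcp_rot: [-3.141, -0.001, 0.002]
contact_force: [0.8, 2.3, 4.8]
width: -0.006
finger_force: 2.7
```

```bash
python3 - <<'E'
from h import *
np.set_printoptions(precision=4,suppress=True)
im=get("wrist"); save(im,"w4.png",1)
for a in cams.place_of("pack","wrist")[:1]: print(a["p"],at_z(im,a["centre"],.014))
for a in cams.place_of("pack","side")[:1]: 
    i2=get("side"); a=cams.place_of("pack","side")[0]; print(a["p"],at_z(i2,a["centre"],.014))
print(bot.read_state()["contact_force"],bot.read_state()["position"])
E
```

```text
0.9 [0.4879 0.2652 0.014 ]
0.42 [0.4849 0.2609 0.014 ]
[0.7717 0.9075 5.8902] [0.5144 0.3224 0.0145]
```

The pack sprung out about 38 mm to x≈0.487. I'll rise and move over the pack with the jaw opening.

Emit:
apply_moves(
  series=[
    [[0,0,0.3],[0,0,0]],
    [[0,0,0.7],[0,0,0]],
    [[0,0,1],[0,0,0]],
    [[0,0,1],[0,0,0]],
  ],
)

```text
time: 6.82
position: [0.516, 0.324, 0.1203]
tcp_rot: [-3.137, -0.007, 0.002]
contact_force: [0.4, 0.5, 0.4]
width: -0.003
finger_force: 0.0
```

Emit:
apply_moves(
  series=[
    [[-0.1,-0.2,0.05],[0,0,0]],
    [[-0.22,-0.4,0.05],[0,0,0]],
    [[-0.22,-0.565,0.05],[0,0,0]],
    [[-0.22,-0.565,0.05],[0,0,0]],
    [[-0.22,-0.565,0.05],[0,0,0]],
  ],
  jaw=0.2,
)

```text
time: 7.23
position: [0.492, 0.2638, 0.1184]
tcp_rot: [3.14, 0.001, -0.0]
contact_force: [-0.1, -0.1, 0.0]
width: 0.71
finger_force: 0.0
```

```bash
python3 - <<'E'
from h import *
np.set_printoptions(precision=4,suppress=True)
im=get("wrist"); save(im,"w5.png",1.5)
print(bot.read_state()["width"],bot.read_state()["position"],bot.read_state()["tcp_rot"])
for a in cams.place_of("pack","wrist")[:1]: print(a["p"],at_z(im,a["centre"],.014))
for z in (.064,):
  hsv=cv2.cvtColor(im["img"],cv2.COLOR_RGB2HSV); g=cv2.inRange(hsv,(45,120,120),(85,255,255)); n,l,st,c=cv2.connectedComponentsWithStats(g)
  for k in range(1,n):
    if st[k,4]>8: print(c[k],st[k,4],at_z(im,c[k],z))
E
```

```text
0.7889718590620474 [0.4918 0.2651 0.1186] [3.1412 0.0007 0.0009]
0.73 [0.4871 0.2662 0.014 ]
[245.5     72.7857] 28 [0.5853 0.27   0.064 ]
[259.4138  72.7241] 29 [0.5853 0.261  0.064 ]
[273.2963  72.7778] 27 [0.5854 0.252  0.064 ]
[252.5 215.5] 56 [0.4862 0.2657 0.064 ]
[252.3818 222.5273] 55 [0.4806 0.2658 0.064 ]
[252.5    230.4444] 54 [0.4742 0.2657 0.064 ]
[252.3818 237.5273] 55 [0.4684 0.2659 0.064 ]
```

View pics/w5.png

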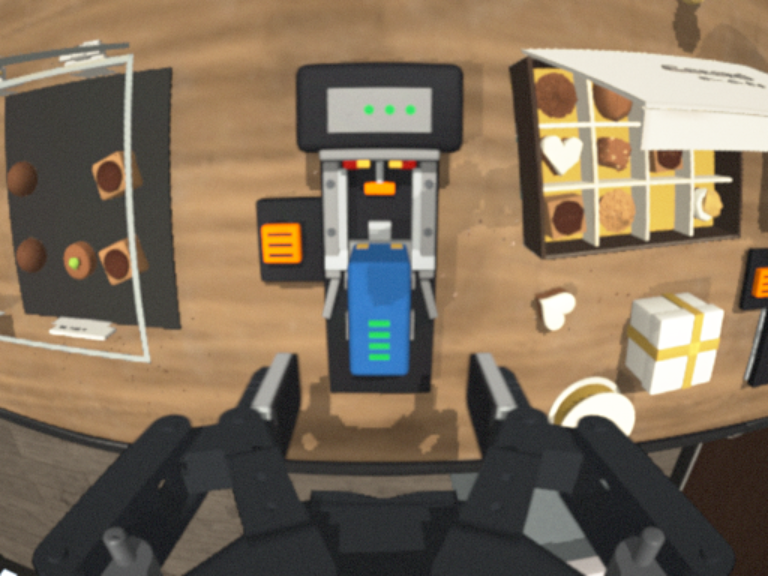

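The pack is centred between the fingers with its centre at about (0.4875, 0.2657), yaw 0, and the catch is uncovered. Descend and grip.

Emit:
apply_moves(
  series=[
    [[0,0,-0.3],[0,0,0]],
    [[0,0,-0.6],[0,0,0]],
    [[0,0,-0.8],[0,0,0]],
    [[0,0.005,-0.87],[0,0,0]],
    [[0,0.005,-0.87],[0,0,0]],
    [[0,0.005,-0.87],[0,0,0]],
  ],
)

```text
time: 7.83
position: [0.4919, 0.2671, 0.0326]
tcp_rot: [-3.141, 0.0, 0.003]
contact_force: [-0.5, 0.4, 0.7]
width: 0.801
finger_force: 0.0
```

Emit:
apply_moves(
  series=[
    [[0,0,0],[0,0,0]],
    [[0,0,0],[0,0,0]],
    [[0,0,0],[0,0,0]],
    [[0,0,0],[0,0,0]],
    [[0,0,0],[0,0,0]],
    [[0,0,0],[0,0,0]],
    [[0,0,0],[0,0,0]],
    [[0,0,0],[0,0,0]],
  ],
  jaw=1,
  squeeze=40,
)

```text
time: 8.5
position: [0.4928, 0.2665, 0.0334]
tcp_rot: [-3.141, -0.002, 0.002]
contact_force: [-0.5, -0.1, 6.8]
width: 0.345
finger_force: 40.6
```

Emit:
apply_moves(
  series=[
    [[-0.06,0,0.003],[0,0,0]],
    [[-0.12,0,0.006],[0,0,0]],
    [[-0.18,0,0.006],[0,0,0]],
    [[-0.24,0,0.006],[0,0,0]],
    [[-0.27,0,0.006],[0,0,0]],
    [[-0.27,0,0.006],[0,0,0]],
  ],
)

```text
time: 9.0
position: [0.4642, 0.2664, 0.0334]
tcp_rot: [-3.141, -0.001, 0.003]
contact_force: [-1.2, -1.0, 8.9]
width: 0.345
finger_force: 40.9
```

Emit:
apply_moves(
  series=[
    [[0,0,0.05],[0,0,0]],
    [[0,0,0.15],[0,0,0]],
    [[0,0,0.4],[0,0,0]],
    [[0,0,0.7],[0,0,0]],
    [[0,0,0.9],[0,0,0]],
    [[0,0,0.9],[0,0,0]],
  ],
)

```text
time: 9.5
position: [0.4663, 0.2676, 0.1274]
tcp_rot: [-3.139, -0.005, 0.002]
contact_force: [1.1, 0.6, -2.1]
width: 0.348
finger_force: 40.0
```

Emit:
apply_moves(
  series=[
    [[0,-0.25,0],[0,0,0]],
    [[0,-0.55,0],[0,0,0]],
    [[0,-0.85,0],[0,0,0]],
    [[0,-1,0],[0,0,0]],
  ],
)

```text
time: 9.83
position: [0.4641, 0.1618, 0.1216]
tcp_rot: [3.139, 0.002, -0.001]
contact_force: [0.5, 0.4, -2.0]
width: 0.345
finger_force: 40.3
```

Emit:
apply_moves(
  series=[
    [[0,-0.3,0],[0,0,0.005]],
    [[-0.05,-0.6,0],[0,0,0.01]],
    [[-0.1,-0.85,0],[0,0,0.014]],
    [[-0.1,-1,0],[0,0,0.014]],
  ],
)

```text
time: 10.17
position: [0.453, 0.0627, 0.1217]
tcp_rot: [3.14, 0.003, 0.044]
contact_force: [0.6, -0.0, -2.6]
width: 0.341
finger_force: 40.3
```

Emit:
apply_moves(
  series=[
    [[0,-0.3,0],[0,0,0]],
    [[0,-0.6,0],[0,0,0]],
    [[0,-0.85,0],[0,0,0]],
    [[0,-1,0],[0,0,0]],
  ],
)

```text
time: 10.5
position: [0.4536, -0.0372, 0.1219]
tcp_rot: [3.141, 0.002, 0.043]
contact_force: [0.2, -0.7, -1.3]
width: 0.347
finger_force: 40.3
```

Emit:
apply_moves(
  series=[
    [[-0.1,-0.25,0],[0,0,0]],
    [[-0.18,-0.45,0],[0,0,0]],
    [[-0.18,-0.58,0],[0,0,0]],
    [[-0.18,-0.58,0],[0,0,0]],
    [[-0.18,-0.58,0],[0,0,0]],
    [[-0.18,-0.58,0],[0,0,0]],
  ],
)

```text
time: 11.0
position: [0.4367, -0.0909, 0.1224]
tcp_rot: [-3.141, 0.001, 0.047]
contact_force: [0.7, -0.1, -1.5]
width: 0.344
finger_force: 40.2
```

```bash
cat > m.py <<'E'
from h import *
np.set_printoptions(precision=4,suppress=True)
im=get("wrist"); s=bot.read_state(); p=s["position"]; yaw=s["tcp_rot"][2]
print(p,s["tcp_rot"],s["contact_force"])
hsv=cv2.cvtColor(im["img"],cv2.COLOR_RGB2HSV); g=cv2.inRange(hsv,(45,120,120),(85,255,255)); n,l,st,c=cv2.connectedComponentsWithStats(g)
o=[]
for k in range(1,n):
    if st[k,4]>15 and 120<c[k][0]<380: o.append(c[k]); 
print(np.array(o))
E
cat > m2.py <<'E'
from m import *
zt=p[2]+.032  # pack top
w=np.array([at_z(im,c,zt) for c in o]); print(w)
k=hsv; g=cv2.inRange(hsv,(0,200,200),(15,255,255)); n,l,st,c=cv2.connectedComponentsWithStats(g)
for i in range(1,n):
    if st[i,4]>20: print('orange',st[i,4],at_z(im,c[i],.02))
a=cams.place_of("printer_mouth","wrist")
if a: print(a[0]["p"],at_z(im,a[0]["centre"],.014))
save(im,"w6.png",1.5)
E
python3 m2.py
```

```text
[ 0.4368 -0.0907  0.1225] [-3.1409  0.0004  0.0474] [ 0.2171 -0.0916 -1.6697]
[[255.8621 287.8448]
 [255.3056 298.    ]
 [254.4316 306.9053]
 [255.525  316.825 ]]
[[ 0.4316 -0.0916  0.1545]
 [ 0.4255 -0.0917  0.1545]
 [ 0.4199 -0.0915  0.1545]
 [ 0.4133 -0.0924  0.1545]]
orange 26 [ 0.5235 -0.0881  0.02  ]
orange 66 [ 0.4901 -0.0398  0.02  ]
0.56 [ 0.4357 -0.0896  0.014 ]
```

View pics/w6.png

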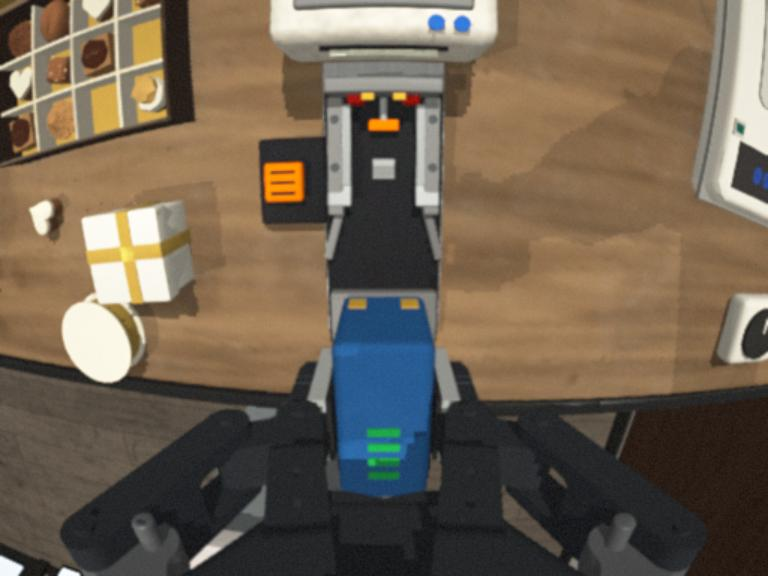

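The pack hangs straight in the jaws (bars at col ~384) and in line with the printer's channel (catch at (383,168), ejector at (384,125)). Its centre is at x≈0.4326, right at the mouth. Lowering.

Emit:
apply_moves(
  series=[
    [[0,0,-0.25],[0,0,0]],
    [[0,0,-0.5],[0,0,0]],
    [[0,0,-0.7],[0,0,0]],
    [[0,0,-0.8],[0,0,0]],
    [[0,0,-0.84],[0,0,0]],
    [[0,0,-0.84],[0,0,0]],
    [[0,0,-0.84],[0,0,0]],
  ],
)

```text
time: 11.68
position: [0.4377, -0.0917, 0.0395]
tcp_rot: [-3.142, -0.001, 0.046]
contact_force: [0.8, 0.6, -1.4]
width: 0.344
finger_force: 40.2
```

Emit:
apply_moves(
  series=[
    [[0,0,-0.015],[0,0,0]],
    [[0,0,-0.025],[0,0,0]],
    [[0,0,-0.035],[0,0,0]],
    [[0,0,-0.035],[0,0,0]],
  ],
)

```text
time: 12.02
position: [0.4371, -0.0922, 0.0355]
tcp_rot: [3.141, -0.001, 0.046]
contact_force: [-0.2, -1.4, -1.9]
width: 0.345
finger_force: 40.2
```

Emit:
apply_moves(
  series=[
    [[0,0,-0.01],[0,0,0]],
    [[0,0,-0.02],[0,0,0]],
    [[0,0,-0.02],[0,0,0]],
    [[0,0,-0.02],[0,0,0]],
  ],
)

```text
time: 12.35
position: [0.4371, -0.0921, 0.0334]
tcp_rot: [3.141, -0.0, 0.046]
contact_force: [-1.7, -0.2, 2.3]
width: 0.346
finger_force: 40.5
```

Emit:
apply_moves(
  series=[
    [[0.05,0.002,0],[0,0,0]],
    [[0.1,0.005,0],[0,0,0]],
    [[0.15,0.007,0],[0,0,0]],
    [[0.2,0.009,0],[0,0,0]],
    [[0.25,0.012,0],[0,0,0]],
    [[0.3,0.014,0],[0,0,0]],
    [[0.3,0.014,0],[0,0,0]],
  ],
)

```text
time: 12.93
position: [0.4685, -0.0904, 0.0334]
tcp_rot: [-3.141, -0.002, 0.046]
contact_force: [2.0, -0.2, 2.4]
width: 0.35
finger_force: 40.9
```

Emit:
apply_moves(
  series=[
    [[0.03,0.001,0],[0,0,0]],
    [[0.06,0.003,0],[0,0,0]],
    [[0.09,0.004,0],[0,0,0]],
    [[0.12,0.006,0],[0,0,0]],
    [[0.12,0.006,0],[0,0,0]],
    [[0.12,0.006,0],[0,0,0]],
  ],
)

```text
time: 13.43
position: [0.4792, -0.09, 0.0334]
tcp_rot: [3.142, -0.0, 0.046]
contact_force: [-1.8, 0.1, 4.8]
width: 0.35
finger_force: 41.2
```

Emit:
apply_moves(
  series=[
    [[0.025,0.001,0],[0,0,0]],
    [[0.05,0.002,0],[0,0,0]],
    [[0.075,0.003,0],[0,0,0]],
    [[0.1,0.005,0],[0,0,0]],
    [[0.1,0.005,0],[0,0,0]],
    [[0.1,0.005,0],[0,0,0]],
  ],
)

```text
time: 13.93
position: [0.4895, -0.0894, 0.0334]
tcp_rot: [-3.141, -0.001, 0.046]
contact_force: [0.4, -0.3, 3.1]
width: 0.346
finger_force: 40.9
```

```bash
python3 m2.py
```

```text
[ 0.4895 -0.0894  0.0334] [-3.1415 -0.0011  0.0459] [1.5495 0.5601 2.9335]
[[255.3438 288.4609]
 [255.1636 298.0545]
 [255.2439 306.5   ]]
[[ 0.4839 -0.0899  0.0654]
 [ 0.4782 -0.09    0.0654]
 [ 0.4729 -0.0903  0.0654]]
orange 181 [ 0.5254 -0.086   0.02  ]
orange 187 [ 0.4964 -0.0367  0.02  ]
orange 27 [ 0.4988 -0.0344  0.02  ]
orange 32 [ 0.4928 -0.0349  0.02  ]
orange 48 [ 0.4876 -0.0337  0.02  ]
```

Emit:
apply_moves(
  series=[
    [[0.02,0.001,0],[0,0,0]],
    [[0.04,0.002,0],[0,0,0]],
    [[0.04,0.002,0],[0,0,0]],
    [[0.04,0.002,0],[0,0,0]],
    [[0.04,0.002,0],[0,0,0]],
  ],
)

```text
time: 14.45
position: [0.493, -0.0893, 0.0334]
tcp_rot: [3.142, -0.0, 0.046]
contact_force: [-1.9, 0.7, 6.7]
width: 0.345
finger_force: 41.2
```

Emit:
apply_moves(
  series=[
    [[0.02,0.001,0],[0,0,0]],
    [[0.04,0.002,0],[0,0,0]],
    [[0.04,0.002,0],[0,0,0]],
    [[0.04,0.002,0],[0,0,0]],
    [[0.04,0.002,0],[0,0,0]],
  ],
)

```text
time: 14.87
position: [0.4969, -0.0891, 0.0334]
tcp_rot: [3.142, -0.0, 0.046]
contact_force: [-0.9, 0.3, 5.3]
width: 0.339
finger_force: 41.2
```

Emit:
apply_moves(
  series=[
    [[0.02,0.001,0],[0,0,0]],
    [[0.02,0.001,0],[0,0,0]],
    [[0.02,0.001,0],[0,0,0]],
    [[0.02,0.001,0],[0,0,0]],
  ],
)

```text
time: 15.2
position: [0.4988, -0.0891, 0.0334]
tcp_rot: [3.141, 0.0, 0.046]
contact_force: [-1.0, -0.4, 6.0]
width: 0.344
finger_force: 41.3
```

```bash
cat > k.py <<'E'
from h import *
np.set_printoptions(precision=4,suppress=True)
im=get("wrist"); F=[]
hsv=cv2.cvtColor(im["img"],cv2.COLOR_RGB2HSV); g=cv2.inRange(hsv,(3,170,150),(18,255,255))
g=cv2.morphologyEx(g,cv2.MORPH_CLOSE,np.ones((5,5))); n,l,st,c=cv2.connectedComponentsWithStats(g)
for i in range(1,n):
    if st[i,4]>60: print('orange',c[i],st[i],at_z(im,c[i],.02),at_z(im,c[i],.016))
s=bot.read_state()
print(s["position"],s["contact_force"],s["wrist_torque"])
E
python3 k.py
```

```text
orange [253.4774 189.4903] [239 184  29  12 310] [ 0.526  -0.0869  0.02  ] [ 0.5247 -0.0869  0.016 ]
orange [164.4891 233.235 ] [ 146  217   37   34 1098] [ 0.4957 -0.0344  0.02  ] [ 0.4937 -0.0331  0.016 ]
[ 0.4988 -0.089   0.0334] [-2.3757  0.508   6.7995] [ 0.0666  0.4079 -0.0055]
```

Emit:
apply_moves(
  series=[
    [[0.02,0.001,0],[0,0,0]],
    [[0.02,0.001,0],[0,0,0]],
    [[0.02,0.001,0],[0,0,0]],
    [[0.02,0.001,0],[0,0,0]],
  ],
)

```text
time: 15.58
position: [0.5002, -0.089, 0.0334]
tcp_rot: [3.141, 0.002, 0.046]
contact_force: [-5.5, -0.3, 10.1]
width: 0.346
finger_force: 41.8
```

Emit:
apply_moves(
  series=[
    [[0.02,0.001,0],[0,0,0]],
    [[0.02,0.001,0],[0,0,0]],
    [[0.02,0.001,0],[0,0,0]],
    [[0.02,0.001,0],[0,0,0]],
  ],
)

```text
time: 15.92
position: [0.5019, -0.0889, 0.0334]
tcp_rot: [3.141, 0.002, 0.046]
contact_force: [-6.3, 0.3, 11.9]
width: 0.344
finger_force: 42.0
```

```bash
python3 k.py
```

```text
orange [253.0071 190.3004] [240 185  28  11 283] [ 0.5286 -0.0865  0.02  ] [ 0.5273 -0.0865  0.016 ]
orange [165.0664 237.7121] [ 147  222   36   33 1070] [ 0.4958 -0.0344  0.02  ] [ 0.4936 -0.0331  0.016 ]
[ 0.5019 -0.0889  0.0335] [-6.3604 -0.0791 11.9204] [ 0.1361  1.3055 -0.0317]
```

Emit:
apply_moves(
  series=[
    [[0.02,0.001,0.003],[0,0,0]],
    [[0.04,0.002,0.003],[0,0,0]],
    [[0.04,0.002,0.003],[0,0,0]],
    [[0.04,0.002,0.003],[0,0,0]],
  ],
)

```text
time: 16.3
position: [0.5055, -0.0888, 0.0335]
tcp_rot: [3.141, 0.003, 0.046]
contact_force: [-6.5, -0.7, 9.9]
width: 0.343
finger_force: 41.8
```

Emit:
apply_moves(
  series=[
    [[0.02,0.001,0],[0,0,0]],
    [[0.03,0.001,0],[0,0,0]],
    [[0.03,0.001,0],[0,0,0]],
    [[0.03,0.001,0],[0,0,0]],
  ],
)

```text
time: 16.63
position: [0.5082, -0.0886, 0.0335]
tcp_rot: [3.141, 0.004, 0.046]
contact_force: [-8.6, -0.2, 12.6]
width: 0.343
finger_force: 42.2
```

```bash
python3 k.py
```

```text
orange [253.1795 191.5385] [243 189  24   7 117] [ 0.5341 -0.0864  0.02  ] [ 0.5328 -0.0864  0.016 ]
orange [166.1365 246.1588] [ 148  230   36   33 1033] [ 0.4961 -0.0343  0.02  ] [ 0.4937 -0.033   0.016 ]
[ 0.5082 -0.0886  0.0335] [-8.8814  0.8658 12.7391] [ 0.0689  1.8718 -0.0127]
```

Emit:
apply_moves(
  series=[
    [[0.01,0,0.002],[0,0,0]],
    [[0.015,0.001,0.002],[0,0,0]],
    [[0.015,0.001,0.002],[0,0,0]],
    [[0.015,0.001,0.002],[0,0,0]],
  ],
)

```text
time: 17.02
position: [0.5093, -0.0886, 0.0335]
tcp_rot: [3.141, 0.004, 0.046]
contact_force: [-10.1, 0.8, 12.2]
width: 0.344
finger_force: 42.1
```

Emit:
apply_moves(
  series=[
    [[0.005,0,0],[0,0,0]],
    [[0.01,0.0005,0],[0,0,0]],
    [[0.01,0.0005,0],[0,0,0]],
    [[0.01,0.0005,0],[0,0,0]],
  ],
)

```text
time: 17.35
position: [0.5102, -0.0885, 0.0335]
tcp_rot: [3.141, 0.005, 0.046]
contact_force: [-10.4, 0.2, 13.4]
width: 0.345
finger_force: 42.1
```

```bash
python3 k.py
```

```text
orange [166.5862 249.0475] [ 149  233   36   33 1032] [ 0.496  -0.0343  0.02  ] [ 0.4936 -0.033   0.016 ]
[ 0.5102 -0.0885  0.0335] [-10.0306   0.1028  13.2043] [ 0.0401  2.1462 -0.0164]
```

Emit:
apply_moves(
  series=[
    [[0.007,0,0],[0,0,0]],
    [[0.007,0,0],[0,0,0]],
    [[0.007,0,0],[0,0,0]],
    [[0.007,0,0],[0,0,0]],
  ],
)

```text
time: 17.73
position: [0.511, -0.0885, 0.0335]
tcp_rot: [3.141, 0.004, 0.046]
contact_force: [-9.2, 0.1, 12.6]
width: 0.348
finger_force: 42.0
```

```bash
python3 k.py
```

```text
orange [165.333  252.1656] [ 147  236   37   34 1099] [ 0.4944 -0.0332  0.02  ] [ 0.492  -0.0319  0.016 ]
[ 0.511  -0.0885  0.0335] [-10.2726   0.6081  12.4933] [0.0484 1.9867 0.001 ]
```

The release key popped up (its blob moved and grew, and the force dipped), so that is the click. I'll ease the push off, then open slowly.

Emit:
apply_moves(
  series=[
    [[-0.007,0,0.003],[0,0,0]],
    [[-0.014,0,0.006],[0,0,0]],
    [[-0.014,0,0.006],[0,0,0]],
    [[-0.014,0,0.006],[0,0,0]],
  ],
)

```text
time: 18.12
position: [0.5108, -0.0885, 0.0336]
tcp_rot: [-3.141, 0.002, 0.046]
contact_force: [-2.1, -1.6, -3.2]
width: 0.348
finger_force: 40.0
```

```bash
python3 k.py
```

```text
orange [165.3947 252.0985] [ 147  236   37   34 1097] [ 0.4944 -0.0332  0.02  ] [ 0.4919 -0.0319  0.016 ]
[ 0.5108 -0.0885  0.0336] [-2.4082 -1.5421 -3.4019] [-0.1442  0.5837  0.0386]
```

Emit:
apply_moves(
  series=[
    [[0,0,0],[0,0,0]],
    [[0,0,0],[0,0,0]],
    [[0,0,0],[0,0,0]],
    [[0,0,0],[0,0,0]],
    [[0,0,0],[0,0,0]],
    [[0,0,0],[0,0,0]],
  ],
  jaw=0.3,
)

```text
time: 18.67
position: [0.512, -0.0883, 0.0345]
tcp_rot: [3.142, -0.0, 0.046]
contact_force: [-0.9, 0.4, -0.0]
width: 0.697
finger_force: 0.0
```

Emit:
apply_moves(
  series=[
    [[0,0,0.2],[0,0,0]],
    [[0,0,0.5],[0,0,0]],
    [[0,0,0.8],[0,0,0]],
    [[0,0,1],[0,0,0]],
    [[0,0,1],[0,0,0]],
  ],
)

```text
time: 19.08
position: [0.5146, -0.0884, 0.1391]
tcp_rot: [3.14, -0.007, 0.046]
contact_force: [1.0, 0.2, 0.5]
width: 0.699
finger_force: 0.0
```

```bash
python3 k.py; python3 - <<'E'
from h import *
im=get("wrist"); save(im,"w7.png",1.5); a=cams.place_of("pack","wrist")
for x in a[:1]: print(x["p"],at_z(im,x["centre"],.014))
E
```

```text
orange [195.52  202.021] [184 191  24  23 525] [ 0.4933 -0.0327  0.02  ] [ 0.4918 -0.0319  0.016 ]
[ 0.5135 -0.0885  0.1368] [-0.4234 -0.5397 -0.5555] [ 0.0035 -0.0108  0.0629]
0.69 [ 0.50721481 -0.0880828   0.014     ]
```

View pics/w7.png

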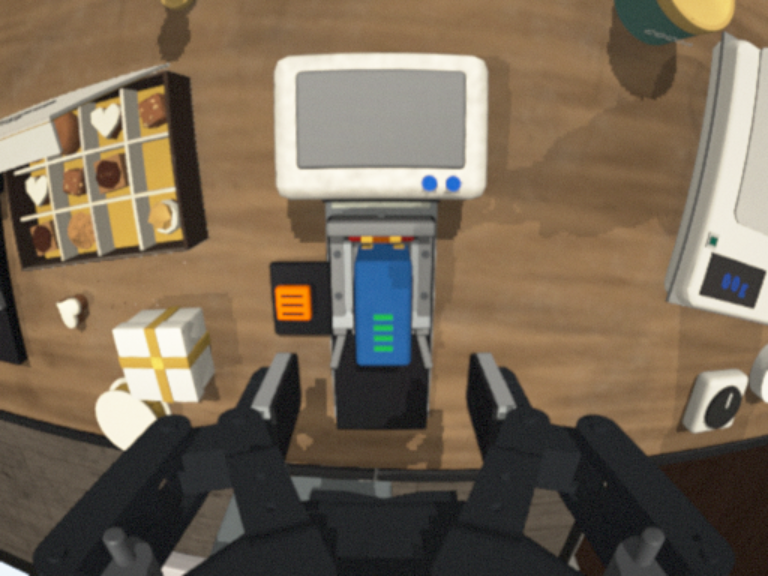

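The pack sits released and straight on the printer rail at (383,305), up against the red and yellow end pads. It stays at x≈0.507 with the key up, and the gripper is clear. Handing in.

```bash
python3 -c "
from station import bot
print(bot.close_job())"
```

```text
the job is handed in; nothing more can be done
None
```

The pack is off the charger and latched on the printer's rail: the key popped up at the click, and the pack stayed put when released. The job is handed in; no verdict came back.

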